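# Snap a fresh filter coupler onto the tilted port and hold it open

## Task

Take the used dust cap off the tilted nipple of the block and drop it into the wire basket. Then pick up the fresh filter cartridge and press its coupler foot squarely onto the nipple, past its snap, until it sits fully home against the nipple's flange with the spring valve pin pushed in; finish while still holding the cartridge pressed home with the gripper, because the spring pushes it back when let go. Do not tip over or shove away anything else on the bench.

Things in the scene. Friction and masses are not known exactly. Their poses are not given: they have to be found in the camera images.
- port: aluminium nipple block bolted to the bench, foot 100 x 90 x 14 mm, with a sloped cheek carrying the nipple. Origin: centre of its underside on the bench, z up. The nipple leans towards the block's own -x by 25 degrees (0.436 rad) from vertical. It does not move.
- nipple: the tilted nipple. Origin: centre of the face of its round steel flange, 46 mm in diameter, 62 mm above the bench; its own z runs out along the nipple, 25 degrees from vertical. A steel stem, 14 mm in diameter, rises 24 mm from the flange, then a cone narrows to 8 mm at 29 mm, with a catch ball on each side (own +y and -y) and a valve pin in the tip.
- nipple_tip (a point): outer end of the 5 mm thick brass valve pin when fully out, on the nipple's axis, 37 mm above the flange.
- pin (a joint): spring-loaded valve pin in the nipple tip: 0 = fully out, grows in m as it is pressed in along the nipple, 0.0085 at most; 2 N to start, about 8 N fully home. With the coupler seated on the flange it reads about 0.0075; with the coupler only caught by the balls and let go, about 0.001 to 0.002.
- catch_a (a joint): sprung catch ball bulging 3.5 mm out of the nipple's +y side, 16 mm above the flange: 0 = fully out, grows in m as the coupler's lip squeezes it in (about 0.0023 while the lip passes), back near 0 once the coupler has snapped past; each pushes out with 2.5 to 8 N.
- catch_b (a joint): catch ball on the nipple's -y side, as catch_a.
- cap: used grey plastic dust cap standing loosely over the tilted nipple, no catch: just lift it off along the nipple (at least 45 mm). Cup 32 mm in diameter, 45 mm high, 30 g, open end down, bore 25 mm and 40 mm deep. Origin: centre of its open rim (resting on the flange); own z towards its closed end, along the nipple at the start.
- cap_mid (a point): centre of the cap, on its axis, 22.5 mm from the open rim.
- basket: open wire basket, 160 (own x) x 130 (own y) x 70 mm high, walls and floor 4 mm, fixed on the bench. Origin: centre of its underside, z up.
- coupler: fresh filter cartridge with a coupler foot, standing upright on the bench, 120 g, 88 mm high. Steel collar 36 mm in diameter from 0 to 34 mm height, white round body 28 mm in diameter from 34 to 82 mm, 22 mm wide top. Origin: centre of the open mouth in the underside; own z up its axis. Mouth bore 16.4 mm through a 6 mm thick lip, then a 23.6 mm wide chamber.
- coupler_seat (a point): end wall of the chamber inside the coupler, on its axis, 29.5 mm above the mouth; it presses the valve pin. Pushed along the nipple, the lip meets the balls with the mouth about 21 mm above the flange, needs about 10 N to pass them, has snapped over them with the mouth about 6 mm above the flange, and stops with the mouth on the flange.
- coupler_grip (a point): where to grip the cartridge: on its axis, 58 mm above the mouth, 28 mm in diameter.
- amber_bottle: bystander: closed brown glass bottle, 56 mm diameter, 115 mm high, loose. Origin: centre of its underside.
- beaker: bystander: open glass beaker, 60 mm diameter, 75 mm high, loose. Origin: centre of its underside.
- jar: bystander: small white jar, 44 mm diameter, 55 mm high, loose. Origin: centre of its underside.
- weight: bystander: brass balance weight, 32 mm diameter, 42 mm high, loose. Origin: centre of its underside.
- petri: bystander: closed glass dish, 52 mm diameter, 14 mm high, loose. Origin: centre of its underside.

How it is judged:
By the outcome, as a careful person would: the job done as asked, in the order asked, and still so for the second after the job is handed in, while the arm keeps its last pose, push and grip.
It also fails if it takes over 58 s, if anything falls off the work surface, if the arm or the gripper's body presses on something with over 40 N, if the wrist force passes 120 N, or if a joint passes its speed limit or range.

## Robot

A 6-joint arm with a two-finger parallel gripper is mounted at the origin on the work surface. World frame = base frame: x ahead of the robot, y to its left, z up, the work surface at z = 0. Lengths are in m, angles in degrees, forces in N, time in s.
With the tool pointing down it reaches from about 0.35 to 0.875 m from the base axis. Payload 4.2 kg.
Tool frame: the origin (TCP) lies midway between the tips of the shut fingers; the grasp point (between the pads) lies 19 mm behind it; z points along the fingers, y is the line along which they close (so a half turn about z gives the same grasp; the last joint's range is limited). The gripper opens to 87 mm and grips with 3 to 60 N. Pads are 19 mm wide; open, the fingers measure 117 mm over their backs; the gripper's body (75 mm by 190 mm) begins 51 mm behind the grasp point.
Start: joints at [-58.121, 22.042, 0.453, 0, -68.411, -14.817], TCP at [0.183, -0.597, 0.223] pointing down, gripper open.
Joint ranges: [-179.83, 179.83], [-69.29, 118.12], [-61.27, 80.66], [-181.25, 117.63], [-171.15, -9.14], [-177.46, 177.46]. Speed limits (degrees/s): [159.86, 159.86, 180, 180, 180, 180].

## Interface

Orientations are given as a 3x3 rotation matrix whose columns are the frame's x, y, z axes.
In Python, from station import sensors, eyes, workorder gives the robot as it stands.
- The arm moves only by the shell command python3 -m handwheel 'ROWS'. ROWS is a JSON list of rows, 1 to 8 of them, each of 7 numbers: the opening from 0.0 (shut) to 1.0 (fully open), then dx, dy, dz in m, then a rotation vector rx, ry, rz in degrees; each row is the pose to reach, as a shift and turn from the pose commanded when the command began, along the tool's axes at that moment; what a row does not reach only later rows make up. A row lasts 1/10 s, in which the tool goes at most 0.05 m and 8.59 degrees, less where a joint would pass 70% of its speed; a pose out of reach is approached as far as the arm can. The fingers move at their own pace and stop on an object; the grip force is fixed at half the most. Time passes only in rows, so rows that do not move let the fingers close. It prints the time, the measured TCP pose, the force, the opening and the grip force at its end. Input that does not fit is refused with a message, and nothing moves.
- sensors.sense(): the state, without advancing time (a new reading comes with each control period).
- eyes.capture(name): name is "scene" or "top"; returns a dict with "pixels" (480x640x3 uint8, red, green, blue), "z_map" (480x640 float32, m along the optical axis (not along the pixel's ray), 0 where there is no reading), "K" (3x3 intrinsics, pixels), "world_from_camera" (4x4, takes a point from camera to world coordinates). Camera axes: x right, y up, looking along -z (the intrinsics and any distortion apply to the point x, -y, -z); pixel columns grow to the right and rows downward; lengths in m; the calibration is good to about 2 mm. A picture is of the moment at which its call begins.
- workorder.finish_job(): hands the job in; it is judged then, once.
The state is a dict: "time_s": time; "joints": joint angles; "joint_velocities": joint speeds; "effort": joint torques, N m; "tcp_pos": TCP position; "ee_rot": TCP orientation; "wrist_force": force on the tool from outside, world axes, zero at the start; "moment": the same for the moment, N m; "gripper_width": opening from 0.0 (shut) to 1.0 (fully open); "gripper_force": force on a finger pad.
Only numpy, scipy, OpenCV 4.12 (cv2) and the standard library are available. Lean on these libraries where they do the work, as an engineer would, in place of code of your own. Each camera call takes 0.05 s, during which the arm holds its last target. There are 200 camera calls.

## Working session

There is one attempt and no reset: what is moved stays moved. The work goes in short steps, Python scripts to look and compute and a shell command to move; the robot and the scene stay as the last step left them, time stands still between calls to the robot, and variables do not carry over. Pictures are saved under pics/ and viewed, at most 10 in all, crops included, and the job is handed in when it is done.

```bash
mkdir -p pics; ls; python3 - <<'E'
from station import sensors, eyes
import cv2,numpy as np
for n in("scene","top"):
    c=eyes.capture(n); np.savez(f"pics/{n}0.npz",**c)
    cv2.imwrite(f"pics/{n}0.png",c["pixels"][:,:,::-1]); print(n,c["K"].round(1).tolist(),c["world_from_camera"].round(4).tolist(),[k for k in c])
print(sensors.sense())
E
```

```text
pics
scene [[527.6, 0.0, 322.3], [0.0, 527.6, 245.2], [0.0, 0.0, 1.0]] [[-0.7492, -0.5403, 0.3831, 0.9297], [0.6623, -0.6056, 0.4412, 0.4055], [-0.0064, 0.5843, 0.8115, 0.8102], [0.0, 0.0, 0.0, 1.0]] ['pixels', 'z_map', 'K', 'world_from_camera']
top [[444.2, 0.0, 312.0], [0.0, 444.2, 241.3], [0.0, 0.0, 1.0]] [[0.0108, 0.9937, -0.1119, 0.448], [-0.9999, 0.0094, -0.0132, -0.0155], [-0.012, 0.112, 0.9936, 0.9772], [0.0, 0.0, 0.0, 1.0]] ['pixels', 'z_map', 'K', 'world_from_camera']
{'time_s': 0.1, 'joints': array([-5.81207494e+01,  2.20877795e+01,  3.87293802e-01, -2.45119763e-02,
       -6.84103531e+01, -1.48153023e+01]), 'joint_velocities': array([-0.02871251, -0.09007373,  0.10489047,  0.15469133, -0.05318425,
       -0.01515348]), 'effort': array([-6.21701638e-04, -3.91688633e+01,  1.87934911e+01,  4.23185751e+00,
        1.34686785e-02, -7.65873347e-05]), 'tcp_pos': array([ 0.18324311, -0.59697582,  0.22155392]), 'ee_rot': array([[-9.56024098e-01, -2.93287329e-01, -6.83855675e-04],
       [-2.93288105e-01,  9.56022309e-01,  1.85277081e-03],
       [ 1.10387081e-04,  1.97186027e-03, -9.99998050e-01]]), 'wrist_force': array([-0.13016342,  0.26726992, -0.64360174]), 'moment': array([ 0.01251439,  0.00728694, -0.00685053]), 'gripper_force': 0.0, 'gripper_width': 1.0015013318065895}
```

View pics/scene0.png

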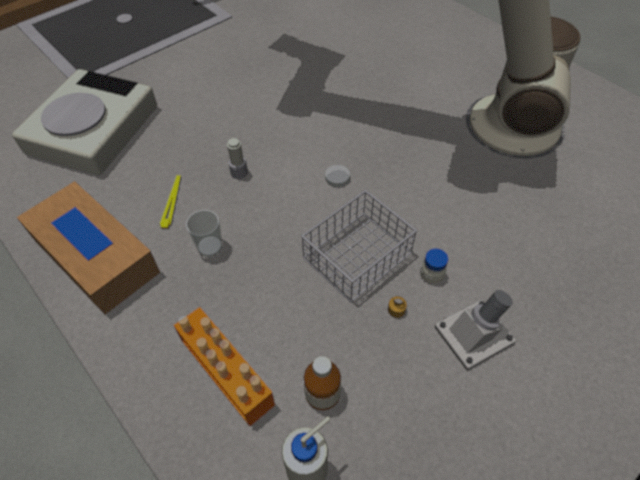

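View pics/top0.png

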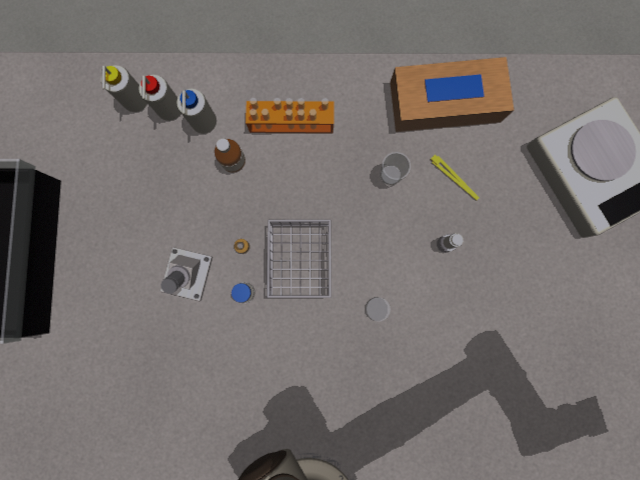

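The scene view shows the capped nipple at (497,307), the cartridge at (236,158), the basket at (358,245), the jar at (435,262) and the weight at (397,306). In the top view the cap is at (175,280), the port foot at about (187,274), the cartridge at (452,242), the basket at (299,259), the jar at (241,293) and the weight at (241,246).

```bash
cat > h.py <<'E'
import numpy as np,cv2
def load(n): return dict(np.load(f"pics/{n}.npz"))
def cloud(c):
    K=c["K"];z=c["z_map"];v,u=np.mgrid[:480,:640]
    p=np.stack([(u-K[0,2])/K[0,0]*z,-(v-K[1,2])/K[1,1]*z,-z],-1)
    T=c["world_from_camera"];return p@T[:3,:3].T+T[:3,3]
def ray(c,uv):
    K=c["K"];T=c["world_from_camera"];d=T[:3,:3]@np.array([(uv[0]-K[0,2])/K[0,0],-(uv[1]-K[1,2])/K[1,1],-1.]);return T[:3,3],d
def onz(c,uv,h):
    o,d=ray(c,uv);return o+d*(h-o[2])/d[2]
def tri(c1,a,c2,b):
    o,d=ray(c1,a);p,e=ray(c2,b);d=d/np.linalg.norm(d);e=e/np.linalg.norm(e)
    s=np.linalg.lstsq(np.c_[d,-e],p-o,rcond=None)[0];q,r=o+s[0]*d,p+s[1]*e
    return (q+r)/2,np.linalg.norm(q-r)
E
python3 - <<'E'
from h import *
S,T=load("scene0"),load("top0")
ims=[]
for c,bs in((S,[(430,280,90),(200,125,70)]),(T,[(150,235,80),(415,205,70)])):
    P=cloud(c); m=c["z_map"]>0; b=(abs(P[...,2])<.02)&m
    print("bench z med",np.median(P[b][:,2]),"noise",np.median(abs(P[b][:,2]-np.median(P[b][:,2]))))
    for x,y,s in bs:
        ims.append(cv2.resize(c["pixels"][y:y+s,x:x+s,::-1],(390,290),interpolation=cv2.INTER_CUBIC) if 0 else cv2.resize(c["pixels"][y:y+s,x:x+s,::-1],(300,300),interpolation=cv2.INTER_CUBIC))
        q=P[y:y+s,x:x+s];k=m[y:y+s,x:x+s]&(q[...,2]>.025);g=q[k];print(k.sum(),"max z",np.percentile(g[:,2],[50,90,98]).round(4),"mean top",g[g[:,2]>np.percentile(g[:,2],80)].mean(0).round(4))
cv2.imwrite("pics/crop.png",np.vstack([np.hstack(ims[:2]),np.hstack(ims[2:])]))
E
```

```text
bench z med 0.0007710307923241011 noise 0.001103493125595878
1909 max z [0.0635 0.1021 0.1076] mean top [0.4611 0.2808 0.102 ]
464 max z [0.0598 0.0881 0.0902] mean top [ 0.5554 -0.2897  0.0878]
bench z med 0.00030327074893021777 noise 0.0012791019401633408
949 max z [0.0645 0.1028 0.107 ] mean top [0.4593 0.2752 0.1031]
316 max z [0.0736 0.0887 0.09  ] mean top [ 0.5545 -0.2954  0.0888]
```

View pics/crop.png

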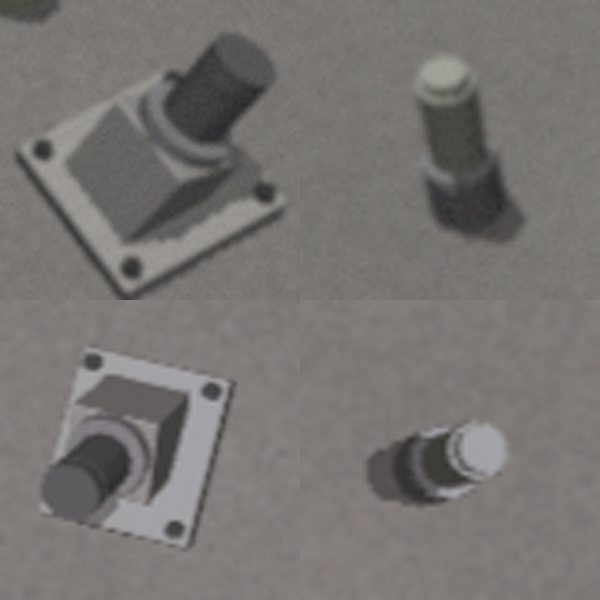

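The crops show the foot with clear corners. The flange ring and the dark cap end are visible too, with the end ellipse at about (245,62) in the scene crop and (72,188) in the top crop. The cartridge stands upright with its top disc at (145,80) and (178,150) in its crops.

```bash
python3 - <<'E'
from h import *
S,T=load("scene0"),load("top0")
def cv(x,y,o,s): return ((x+.5)/s-.5+o[0],(y+.5)/s-.5+o[1])
s1=300/90;s2=300/80;s3=300/70
print("foot scene",[onz(S,cv(x,y,(430,280),s1),.014).round(4).tolist() for x,y in((19,150),(128,290),(284,208))])
print("foot top",[onz(T,cv(x,y,(150,235),s2),.014).round(4).tolist() for x,y in((86,48),(232,79),(190,245))])
print("holes scene",[onz(S,cv(x,y,(430,280),s1),.014).round(4).tolist() for x,y in((42,149),(132,268),(264,192))])
print("holes top",[onz(T,cv(x,y,(150,235),s2),.014).round(4).tolist() for x,y in((93,61),(212,91),(174,229))])
print("cap end",tri(S,cv(245,62,(430,280),s1),T,cv(72,189,(150,235),s2)))
print("cart top",tri(S,cv(143,74,(200,125),s3),T,cv(179,149,(415,205),s3)))
# masks: foot edges & cart blobs
for n,c in(("S",S),("T",T)):
    P=cloud(c);Z=P[...,2]
    k=(np.hypot(P[...,0]-.5555,P[...,1]+.2925)<.035)&(c["z_map"]>0)
    for a,b in((.04,.078),(.082,.1)):
        q=P[k&(Z>a)&(Z<b)];
        A=np.c_[2*q[:,:2],np.ones(len(q))];s=np.linalg.lstsq(A,(q[:,:2]**2).sum(1),rcond=None)[0]
        print(n,"cart",len(q),"mean",q.mean(0).round(4),"circ",s[:2].round(4),np.sqrt(s[2]+s[:2]@s[:2]).round(4))
    # cap pts: fit end disc plane
    hsv=c["pixels"].astype(float).mean(-1)
    k=(np.hypot(P[...,0]-.46,P[...,1]-.278)<.04)&(c["z_map"]>0)&(Z>.09);q=P[k]
    import itertools;rng=np.random.default_rng(0);best=None
    for _ in range(500):
        a=q[rng.choice(len(q),3,False)];nn=np.cross(a[1]-a[0],a[2]-a[0]);nn/=np.linalg.norm(nn)+1e-12
        i=abs((q-a[0])@nn)<.0015
        if best is None or i.sum()>best.sum():best=i
    d=q[best];w=np.linalg.svd(d-d.mean(0))[2][2];w*=np.sign(w[2])
    print(n,"disc",len(d),len(q),d.mean(0).round(4),w.round(3),"tilt",np.degrees(np.arccos(w[2])).round(1),"az",np.degrees(np.arctan2(w[1],w[0])).round(1))
    B=(c["z_map"]>0)
    for nm,rgb in(("basket",None),):
        k=B&(np.hypot(P[...,0]-.505,P[...,1]-.02)<.14)&(Z>.06)&(Z<.08);r=cv2.minAreaRect(P[k][:,:2].astype(np.float32)*1000);print(n,nm,k.sum(),r,P[k][:,2].max())
E
```

```text
foot scene [[0.5211, 0.2215, 0.014], [0.5384, 0.3056, 0.014], [0.4479, 0.329, 0.014]]
foot top [[0.5401, 0.3022, 0.014], [0.5228, 0.2161, 0.014], [0.4268, 0.2369, 0.014]]
holes scene [[0.512, 0.2288, 0.014], [0.5282, 0.2996, 0.014], [0.4482, 0.3173, 0.014]]
holes top [[0.5325, 0.2977, 0.014], [0.5157, 0.2275, 0.014], [0.4359, 0.2465, 0.014]]
cap end (array([0.45588214, 0.27919502, 0.10173201]), np.float64(0.004713763346085564))
cart top (array([ 0.5541957 , -0.29304184,  0.08760485]), np.float64(0.0016506751618431698))
S cart 190 mean [ 0.5583 -0.2821  0.0588] circ [ 0.5544 -0.29  ] 0.0124
S cart 113 mean [ 0.5556 -0.2885  0.0869] circ [ 0.5553 -0.2894] 0.0093
S disc 192 421 [0.4549 0.2811 0.1034] [-0.402  0.114  0.908] tilt 24.7 az 164.2
S basket 888 ((514.2728881835938, 25.922367095947266), (162.6848602294922, 133.02609252929688), 0.637208104133606) 0.07489548371491095
T cart 73 mean [ 0.5509 -0.2853  0.0595] circ [ 0.5547 -0.295 ] 0.0136
T cart 124 mean [ 0.5544 -0.2937  0.0869] circ [ 0.5544 -0.294 ] 0.0089
T disc 144 261 [0.4555 0.2767 0.1022] [-0.364  0.11   0.925] tilt 22.3 az 163.2
T basket 638 ((515.3578491210938, 22.530860900878906), (158.94227600097656, 130.71343994140625), 0.33273693919181824) 0.07488437695321826
```

```bash
cat >> h.py <<'E'
from scipy.spatial.transform import Rotation as R
az=np.radians(167.3); A=np.array([np.sin(np.radians(25))*np.cos(az),np.sin(np.radians(25))*np.sin(az),np.cos(np.radians(25))])
Y=np.array([-A[1],A[0],0]);Y/=-np.linalg.norm(Y); RT=np.c_[np.cross(Y,-A),Y,-A]   # tool frame on the nipple axis
N=np.array([.474,.2748,.0617])
def down(yaw): # tool down, x axis at yaw deg
    c,s=np.cos(np.radians(yaw)),np.sin(np.radians(yaw));return np.array([[c,s,0],[s,-c,0],[0,0,-1.]])
def delta(p,Rt):
    from station import sensors;s=sensors.sense();Q=s["ee_rot"]
    print("d",(Q.T@(np.array(p)-s["tcp_pos"])).round(4).tolist(),"rv",np.degrees(R.from_matrix(Q.T@Rt).as_rotvec()).round(2).tolist())
E
python3 - <<'E'
from h import *
print(RT.round(3),N+.09*A+.009*A)
S,T=load("scene0"),load("top0")
for n,a,h in(("jar",(241,293),.055),("weight",(241,246),.042),("petri",(377,309),.014)):print(n,onz(T,a,h).round(3))
delta([.45,-.15,.30],down(185)); delta(N+.099*A,RT)
E
```

```text
[[-0.884  0.22   0.412]
 [ 0.199  0.976 -0.093]
 [-0.423 -0.    -0.906]] [0.43318441 0.28399819 0.15142447]
jar [0.443 0.142 0.055]
weight [0.542 0.147 0.042]
petri [ 0.412 -0.143  0.014]
d [-0.3861, 0.3492, -0.0778] rv [0.11, -0.02, 12.05]
d [-0.4973, 0.7688, 0.0716] rv [6.6, -24.47, 29.25]
```

```bash
python3 -m handwheel '[[1,-0.048,0.043,-0.01,0,0,1.5],[1,-0.096,0.087,-0.02,0,0,3],[1,-0.144,0.131,-0.03,0,0,4.5],[1,-0.192,0.175,-0.04,0,0,6],[1,-0.24,0.218,-0.05,0,0,7.5],[1,-0.28,0.26,-0.06,0,0,9],[1,-0.32,0.3,-0.07,0,0,10.5],[1,-0.36,0.33,-0.075,0,0,12]]'; python3 -c "
from h import *
delta(N+.099*A+[0,0,.06],RT)"
```

```text
time_s: 0.9
tcp_pos: [0.3827, -0.2541, 0.2844]
ee_rot: [[-0.996, -0.087, 0.0], [-0.087, 0.996, 0.0], [-0.0, 0.0, -1.0]]
wrist_force: [0.8, -0.1, 0.8]
gripper_width: 1.002
gripper_force: 0.0
d [-0.0971, 0.5317, 0.0731] rv [3.87, -24.79, 17.41]
```

```bash
python3 -m handwheel '[[1,-0.012,0.045,0.005,0.5,-3,2],[1,-0.024,0.09,0.01,1,-6,4.5],[1,-0.036,0.135,0.015,1.5,-9,6.5],[1,-0.048,0.18,0.02,2,-12,9],[1,-0.06,0.225,0.025,2.5,-15,11],[1,-0.072,0.27,0.03,3,-18,13],[1,-0.085,0.315,0.035,3.5,-21,15],[1,-0.095,0.36,0.04,3.87,-24.79,17.41]]';python3 -m handwheel '[[1,0,0,0,0,0,0],[1,0,0,0,0,0,0]]'; python3 -c "
from h import *
delta(N+.099*A,RT)"
```

```text
time_s: 1.7
tcp_pos: [0.442, 0.0781, 0.248]
ee_rot: [[-0.897, 0.206, 0.391], [0.185, 0.979, -0.09], [-0.401, -0.009, -0.916]]
wrist_force: [1.4, -1.3, 0.6]
gripper_width: 1.002
gripper_force: 0.0
time_s: 1.9
tcp_pos: [0.4415, 0.0761, 0.2472]
ee_rot: [[-0.899, 0.204, 0.387], [0.183, 0.979, -0.092], [-0.397, -0.012, -0.918]]
wrist_force: [0.2, 0.2, 0.6]
gripper_width: 0.997
gripper_force: 0.0
d [0.0835, 0.2029, 0.0656] rv [-0.25, -1.58, 1.11]
```

```bash
python3 -m handwheel '[[1,0.01,0.045,0,0,0,0],[1,0.02,0.09,0,-0.25,-0.8,0.5],[1,0.04,0.135,0.01,-0.25,-1.58,1.11],[1,0.06,0.17,0.03,-0.25,-1.58,1.11],[1,0.08,0.203,0.05,-0.25,-1.58,1.11],[1,0.0835,0.2029,0.0656,-0.25,-1.58,1.11],[1,0.0835,0.2029,0.0656,-0.25,-1.58,1.11],[1,0.0835,0.2029,0.0656,-0.25,-1.58,1.11]]'; python3 - <<'E'
from h import *
from station import eyes,sensors
print(sensors.sense()["joints"].round(1))
delta(N+.009*A,RT)
ims=[]
for n,(x,y) in(("scene",(400,180)),("top",(80,180))):
    c=eyes.capture(n);np.savez(f"pics/{n}1.npz",**c);ims.append(cv2.resize(c["pixels"][y:y+200,x:x+200,::-1],(400,400)))
cv2.imwrite("pics/pre.png",np.hstack(ims))
E
```

```text
time_s: 2.7
tcp_pos: [0.4688, 0.2656, 0.1857]
ee_rot: [[-0.925, 0.181, 0.335], [0.168, 0.984, -0.068], [-0.341, -0.007, -0.94]]
wrist_force: [0.3, -0.4, 0.1]
gripper_width: 0.997
gripper_force: 0.0
[  55.5    9.3  -35.9   28.9  -40.5 -177.4]
d [0.0398, 0.0109, 0.1087] rv [0.51, -5.03, 2.26]
```

View pics/pre.png

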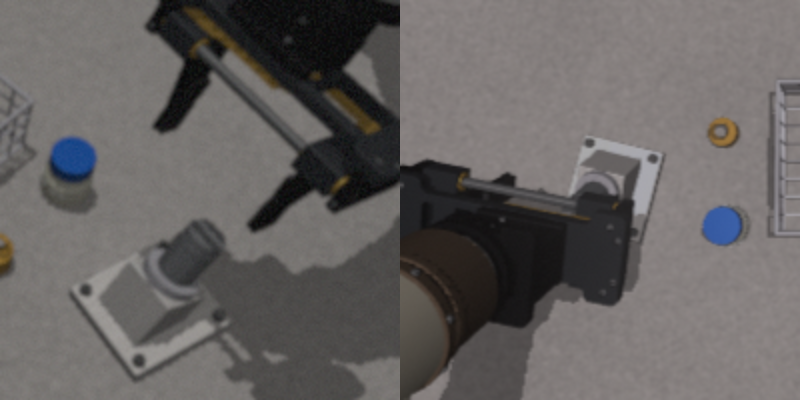

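The scene view shows the cap at about (195,245) in the left crop, with the open fingers up and to the right of it. Joint 6 is at its limit, so I'll take the half-turn grasp instead.

```bash
cat >> h.py <<'E'
RT=RT*[-1,-1,1]
E
for i in 1 2 ; do :; done
python3 -m handwheel '[[1,0,0,-0.01,0,0,-8.5],[1,0,0,-0.02,0,0,-17],[1,0,0,-0.02,0,0,-25.5],[1,0,0,-0.02,0,0,-34],[1,0,0,-0.02,0,0,-42.5],[1,0,0,-0.02,0,0,-51],[1,0,0,-0.02,0,0,-59.5],[1,0,0,-0.02,0,0,-68]]'
python3 -m handwheel '[[1,0,0,0,0,0,-8.5],[1,0,0,0,0,0,-17],[1,0,0,0,0,0,-25.5],[1,0,0,0,0,0,-34],[1,0,0,0,0,0,-42.5],[1,0,0,0,0,0,-51],[1,0,0,0,0,0,-59.5],[1,0,0,0,0,0,-68]]'
python3 -c "
from h import *
from station import sensors
print(sensors.sense()['joints'].round(1))
delta(N+.099*A,RT)"
```

```text
time_s: 3.6
tcp_pos: [0.4616, 0.2673, 0.2062]
ee_rot: [[-0.508, -0.793, 0.337], [-0.853, 0.518, -0.065], [-0.123, -0.32, -0.939]]
wrist_force: [0.4, -0.1, 0.1]
gripper_width: 0.999
gripper_force: 0.0
time_s: 4.4
tcp_pos: [0.4616, 0.2673, 0.2063]
ee_rot: [[0.545, -0.768, 0.337], [-0.8, -0.597, -0.065], [0.251, -0.234, -0.939]]
wrist_force: [0.4, -0.9, 0.4]
gripper_width: 0.999
gripper_force: 0.0
[ 56.7   7.5 -34.4  27.4 -43.6 -39.9]
d [-0.0426, 0.0247, 0.0408] rv [1.21, 4.94, -41.34]
```

```bash
python3 -m handwheel '[[1,-0.007,0.004,0.007,0.2,1,-8],[1,-0.014,0.008,0.014,0.4,2,-16],[1,-0.021,0.012,0.02,0.6,3,-24],[1,-0.03,0.017,0.027,0.8,4,-32],[1,-0.0426,0.0247,0.0408,1.21,4.94,-41.34],[1,-0.0426,0.0247,0.0408,1.21,4.94,-41.34],[1,-0.0426,0.0247,0.0408,1.21,4.94,-41.34]]'
python3 -c "
from h import *
from station import sensors
print(sensors.sense()['joints'].round(1))
delta(N+.009*A,RT)"
```

```text
time_s: 5.1
tcp_pos: [0.4335, 0.2843, 0.1513]
ee_rot: [[0.883, -0.227, 0.412], [-0.207, -0.974, -0.094], [0.422, -0.002, -0.906]]
wrist_force: [0.1, 0.1, 0.6]
gripper_width: 1.001
gripper_force: 0.0
[ 60.4   9.8 -46.6  45.2 -34.7 -21.6]
d [-0.0001, 0.0002, 0.0897] rv [0.09, 0.02, -0.44]
```

```bash
python3 -m handwheel '[[1,0,0,0.04,0,0,0],[1,0,0,0.07,0,0,0],[1,0,0,0.0895,0,0,0],[1,0,0,0.0895,0,0,0],[0.2,0,0,0.0895,0,0,0],[0.2,0,0,0.0895,0,0,0],[0.2,0,0,0.0895,0,0,0],[0.2,0,0,0.0895,0,0,0]]'
python3 -m handwheel '[[0.2,0,0,0,0,0,0],[0.2,0,0,0,0,0,0],[0.2,0,0,0,0,0,0]]'
```

```text
time_s: 5.9
tcp_pos: [0.4702, 0.2774, 0.0705]
ee_rot: [[0.883, -0.224, 0.413], [-0.204, -0.975, -0.092], [0.423, -0.003, -0.906]]
wrist_force: [-0.6, -0.7, -0.3]
gripper_width: 0.725
gripper_force: 0.0
time_s: 6.2
tcp_pos: [0.4701, 0.2765, 0.0694]
ee_rot: [[0.883, -0.225, 0.411], [-0.204, -0.974, -0.094], [0.422, -0.001, -0.907]]
wrist_force: [-0.8, -0.1, -0.5]
gripper_width: 0.447
gripper_force: 0.0
```

```bash
python3 -m handwheel '[[0.2,0,0,0,0,0,0],[0.2,0,0,0,0,0,0],[0.2,0,0,0,0,0,0],[0.2,0,0,0,0,0,0]]'
```

```text
time_s: 6.6
tcp_pos: [0.4701, 0.2763, 0.0692]
ee_rot: [[0.883, -0.225, 0.411], [-0.204, -0.974, -0.095], [0.422, -0.0, -0.907]]
wrist_force: [-0.9, -0.4, 0.5]
gripper_width: 0.349
gripper_force: 30.0
```

```bash
python3 -m handwheel '[[0.2,0,0,-0.02,0,0,0],[0.2,0,0,-0.045,0,0,0],[0.2,0,0,-0.075,0,0,0],[0.2,0,0,-0.075,0,0,0]]'
python3 -c "
from h import *
delta([.515,.024,.16],down(0));delta([.515,.15,.18],down(0))"
```

```text
time_s: 7.0
tcp_pos: [0.4392, 0.2865, 0.1406]
ee_rot: [[0.882, -0.223, 0.414], [-0.205, -0.975, -0.087], [0.424, -0.008, -0.906]]
wrist_force: [0.0, 1.0, -0.0]
gripper_width: 0.353
gripper_force: 30.0
d [0.1289, 0.2389, 0.0368] rv [2.38, -25.0, -12.75]
d [0.1115, 0.1159, 0.0076] rv [2.38, -25.0, -12.75]
```

```bash
python3 -m handwheel '[[0.2,0.03,0.03,0,0.5,-5,-2],[0.2,0.05,0.07,0.005,1,-10,-4],[0.2,0.07,0.11,0.01,1.5,-15,-6],[0.2,0.09,0.15,0.02,2,-20,-9],[0.2,0.11,0.19,0.03,2.3,-25,-12.75],[0.2,0.1289,0.2389,0.0368,2.38,-25,-12.75],[0.2,0.1289,0.2389,0.0368,2.38,-25,-12.75],[0.2,0.1289,0.2389,0.0368,2.38,-25,-12.75]]'
python3 -c "
from h import *
delta([.515,.024,.055],down(0))"
```

```text
time_s: 7.8
tcp_pos: [0.5165, 0.0183, 0.1578]
ee_rot: [[1.0, -0.004, -0.003], [-0.004, -1.0, -0.007], [-0.003, 0.007, -1.0]]
wrist_force: [0.7, -0.0, 0.3]
gripper_width: 0.35
gripper_force: 30.0
d [-0.0011, -0.0064, 0.1027] rv [0.39, 0.2, -0.22]
```

```bash
python3 -m handwheel '[[0.2,0,-0.003,0.04,0,0,0],[0.2,0,-0.004,0.08,0,0,0],[0.2,0,-0.004,0.1,0,0,0],[0.2,0,-0.004,0.1,0,0,0],[0.55,0,-0.004,0.1,0,0,0],[0.55,0,-0.004,0.1,0,0,0],[0.55,0,-0.004,0.1,0,0,0],[0.55,0,-0.004,0.1,0,0,0]]'
python3 -m handwheel '[[0.55,0,0,0,0,0,0],[0.55,0,0,-0.04,0,0,0],[0.55,0,0,-0.08,0,0,0],[1,0,0,-0.13,0,0,0],[1,0,0,-0.13,0,0,0]]'
python3 -c "
from h import *
delta([.555,-.2915,.17],down(-30));delta([.555,-.2915,.17],down(0))"
```

```text
time_s: 8.6
tcp_pos: [0.515, 0.0245, 0.0594]
ee_rot: [[1.0, -0.002, -0.001], [-0.002, -1.0, -0.006], [-0.001, 0.006, -1.0]]
wrist_force: [-0.0, 0.5, -0.5]
gripper_width: 0.535
gripper_force: 0.0
time_s: 9.1
tcp_pos: [0.5193, 0.0261, 0.196]
ee_rot: [[1.0, -0.001, 0.013], [-0.001, -1.0, -0.003], [0.013, 0.003, -1.0]]
wrist_force: [0.7, 0.6, -0.1]
gripper_width: 0.651
gripper_force: 0.0
d [0.0356, 0.3174, 0.0275] rv [-0.01, -0.77, 29.95]
d [0.0356, 0.3174, 0.0275] rv [0.19, -0.74, -0.05]
```

```bash
python3 -m handwheel '[[1,0.005,0.045,0.003,0,0,0],[1,0.01,0.09,0.006,0,0,0],[1,0.015,0.135,0.01,0,0,0],[1,0.02,0.18,0.014,0,0,0],[1,0.025,0.225,0.018,0,0,0],[1,0.03,0.27,0.022,0,0,0],[1,0.0356,0.3174,0.0275,0,0,0],[1,0.0356,0.3174,0.0275,0,-0.7,0]]'
python3 -m handwheel '[[1,0,0,0,0,0,0],[1,0,0,0,0,0,0]]'
python3 - <<'E'
from h import *
from station import eyes,sensors
print(sensors.sense()["joints"].round(1))
delta([.555,-.2915,.039],down(0))
ims=[]
for n in("scene","top"):
    c=eyes.capture(n);np.savez(f"pics/{n}2.npz",**c)
    boxes=((180,90,100),(430,270,100),(300,180,130)) if n=="scene" else ((390,180,100),(140,225,100),(255,205,100))
    ims.append(np.hstack([cv2.resize(c["pixels"][y:y+s,x:x+s,::-1],(266,266),interpolation=cv2.INTER_CUBIC) for x,y,s in boxes]))
cv2.imwrite("pics/c2.png",np.vstack(ims))
E
```

```text
time_s: 9.9
tcp_pos: [0.5487, -0.2973, 0.1613]
ee_rot: [[1.0, -0.009, -0.017], [-0.009, -1.0, -0.007], [-0.017, 0.007, -1.0]]
wrist_force: [-1.0, 0.1, -0.0]
gripper_width: 1.0
gripper_force: 0.0
time_s: 10.1
tcp_pos: [0.5494, -0.2919, 0.1627]
ee_rot: [[1.0, -0.002, -0.015], [-0.002, -1.0, -0.006], [-0.015, 0.006, -1.0]]
wrist_force: [-0.4, 0.5, 0.2]
gripper_width: 0.999
gripper_force: 0.0
[-12.8  24.7  -4.6   0.6 -61.5 102.4]
d [0.0075, -0.0012, 0.1236] rv [0.36, 0.88, -0.11]
```

View pics/c2.png

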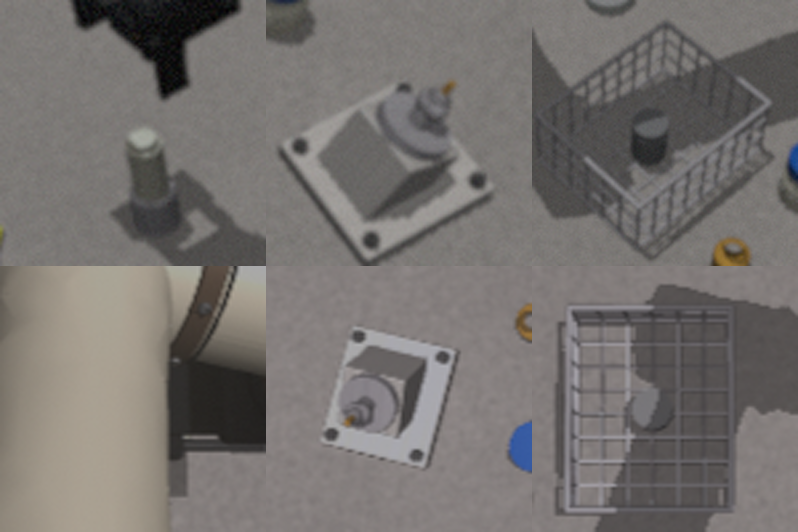

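The cap lies in the basket. The nipple is bare, with its orange pin tip at about (498.6,303) in the scene view and (171,283.5) in the top view. The cartridge stands untouched below the fingers.

```bash
python3 -m handwheel '[[1,0.007,0,0,0.36,0.88,0],[1,0.007,0,0.04,0.36,0.88,0],[1,0.007,0,0.08,0.36,0.88,0],[1,0.007,-0.0005,0.11,0.36,0.88,0],[1,0.007,-0.0005,0.1235,0.36,0.88,0],[1,0.007,-0.0005,0.1235,0.36,0.88,0],[0.15,0.007,-0.0005,0.1235,0.36,0.88,0],[0.15,0.007,-0.0005,0.1235,0.36,0.88,0]]'
python3 -m handwheel '[[0.15,0,0,0,0,0,0],[0.15,0,0,0,0,0,0],[0.15,0,0,0,0,0,0],[0.15,0,0,0,0,0,0],[0.15,0,0,0,0,0,0],[0.15,0,0,0,0,0,0],[0.15,0,0,0,0,0,0],[0.15,0,0,0,0,0,0]]'
python3 - <<'E'
from h import *
S,T=load("scene2"),load("top2");k=2.66
c=lambda x,y,o:((x+.5)/k-.5+o[0],(y+.5)/k-.5+o[1])
a,b=c(184,87,(430,270)),c(83,157,(140,225));p=tri(S,a,T,b);f=tri(S,c(149,123,(430,270)),T,c(102,138,(140,225)))
print("tip",p,"flange",f,"pred tip",N+.037*A);v=p[0]-f[0];print(v,np.linalg.norm(v),np.degrees(np.arctan2(v[1],v[0])))
h=np.array([onz(T,c(x,y,(140,225)),.014)[:2] for x,y in((92,70),(177,91),(150,189),(65,168))]);d=np.roll(h,-1,0)-h;print(h.mean(0),np.degrees(np.arctan2(d[:,1],d[:,0])))
E
```

```text
time_s: 11.0
tcp_pos: [0.5562, -0.2933, 0.0413]
ee_rot: [[1.0, -0.002, 0.004], [-0.002, -1.0, -0.002], [0.004, 0.002, -1.0]]
wrist_force: [0.2, 0.1, -0.1]
gripper_width: 0.893
gripper_force: 0.0
time_s: 11.8
tcp_pos: [0.5545, -0.293, 0.039]
ee_rot: [[1.0, -0.002, -0.0], [-0.002, -1.0, -0.0], [-0.0, 0.0, -1.0]]
wrist_force: [-0.0, 0.6, -0.3]
gripper_width: 0.319
gripper_force: 30.0
tip (array([0.45911951, 0.27805457, 0.09111181]), np.float64(0.0031086637250701938)) flange (array([0.4744016 , 0.2740314 , 0.06030531]), np.float64(0.003024868908356178)) pred tip [0.45874569 0.27823771 0.09523339]
[-0.01528208  0.00402317  0.0308065 ] 0.03462323635765248 165.25095332608862
[0.48393935 0.2720589 ] [-103.2033171   166.63174328   76.98320362  -12.91351194]
```

```bash
sed -i 's/167.3/167.0/' h.py; python3 -m handwheel '[[0.15,0,0,-0.03,0,0,0],[0.15,0,0,-0.07,0,0,0],[0.15,0,-0.03,-0.11,0,0,0],[0.15,-0.005,-0.07,-0.14,0,0,0],[0.15,-0.01,-0.115,-0.15,0,0,0],[0.15,-0.015,-0.16,-0.15,0,0,0],[0.15,-0.02,-0.205,-0.15,0,0,0],[0.15,-0.025,-0.25,-0.15,0,0,0]]'
python3 -c "
from h import *
delta(N+.125*A,RT)"
```

```text
time_s: 12.6
tcp_pos: [0.5293, -0.0411, 0.1888]
ee_rot: [[1.0, -0.003, -0.0], [-0.003, -1.0, 0.0], [-0.0, -0.0, -1.0]]
wrist_force: [2.1, 1.7, -1.6]
gripper_width: 0.315
gripper_force: 30.0
d [-0.1077, -0.3275, 0.0139] rv [-2.8, 24.92, 12.63]
```

```bash
python3 -m handwheel '[[0.15,-0.013,-0.045,0,0,3,1.5],[0.15,-0.026,-0.09,0,-0.5,6,3],[0.15,-0.04,-0.135,0,-1,9,4.5],[0.15,-0.054,-0.18,0,-1.5,12,6],[0.15,-0.068,-0.225,0,-2,15,8],[0.15,-0.083,-0.265,0,-2.5,18,10],[0.15,-0.098,-0.3,0,-2.7,22,12],[0.15,-0.1077,-0.3275,0,-2.8,24.92,12.63]]'
python3 -m handwheel '[[0.15,0,0,0,0,0,0],[0.15,0,0,0,0,0,0]]'
python3 -c "
from h import *
delta(N+.125*A,RT)"
```

```text
time_s: 13.4
tcp_pos: [0.4223, 0.2857, 0.189]
ee_rot: [[0.882, -0.225, 0.414], [-0.204, -0.974, -0.095], [0.424, -0.001, -0.905]]
wrist_force: [1.2, 0.6, -2.1]
gripper_width: 0.316
gripper_force: 30.0
time_s: 13.6
tcp_pos: [0.4225, 0.2847, 0.1882]
ee_rot: [[0.884, -0.222, 0.41], [-0.201, -0.975, -0.096], [0.421, 0.002, -0.907]]
wrist_force: [1.0, -0.9, -1.9]
gripper_width: 0.315
gripper_force: 30.0
d [-0.0059, -0.002, 0.0118] rv [0.06, 0.07, 0.19]
```

```bash
python3 -m handwheel '[[0.15,-0.006,-0.002,0.012,0,0,0.1],[0.15,-0.006,-0.002,0.025,0,0,0.1],[0.15,-0.006,-0.002,0.037,0,0,0.1],[0.15,-0.006,-0.002,0.037,0,0,0.1],[0.15,-0.006,-0.002,0.037,0,0,0.1]]'
python3 - <<'E'
from h import *
from station import eyes,sensors
delta(N+.1*A,RT)
ims=[]
for n,(x,y,w) in(("scene",(450,250,90)),("top",(130,235,90))):
    c=eyes.capture(n);np.savez(f"pics/{n}3.npz",**c);ims.append(cv2.resize(c["pixels"][y:y+w,x:x+w,::-1],(400,400),interpolation=cv2.INTER_CUBIC))
cv2.imwrite("pics/c3.png",np.hstack(ims))
E
```

```text
time_s: 14.1
tcp_pos: [0.4344, 0.2832, 0.153]
ee_rot: [[0.883, -0.228, 0.411], [-0.207, -0.974, -0.096], [0.422, -0.0, -0.907]]
wrist_force: [-0.0, 0.8, -2.4]
gripper_width: 0.318
gripper_force: 30.0
d [-0.0019, -0.0007, -0.0001] rv [0.07, 0.03, -0.17]
```

View pics/c3.png

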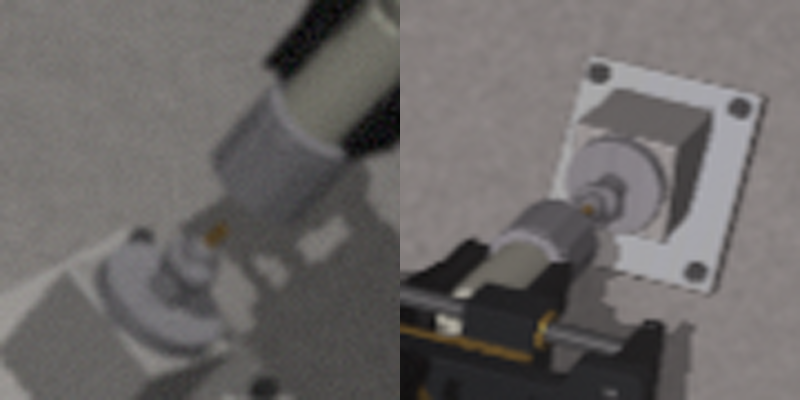

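Scene crop: the collar's lower rim mid is at about (250,188) and the tip at (217,234), so the axes look nearly collinear with perhaps a 2–3 mm sideways offset. Top crop: the collar mouth is near (575,215), with the orange tip just emerging at (589,209). I'll measure the relative offset within each view.

```bash
python3 - <<'E'
from h import *
from scipy.optimize import least_squares
from station import sensors
s=sensors.sense();print("tcp rel",((s["tcp_pos"]-N)@RT).round(4))
def fit(q,r):
    f=least_squares(lambda c:np.hypot(q[:,0]-c[0],q[:,1]-c[1])-r,[0,0],loss="soft_l1",f_scale=.0012)
    return (f.x*1000).round(2),len(q),round(float(np.median(abs(f.fun)))*1000,2)
for n in("scene3","top3","scene2","top2"):
    c=load(n);P=(cloud(c)-N)@RT;P[...,2]*=-1;ok=c["z_map"]>0
    rr=np.hypot(P[...,0],P[...,1])
    def sel(a,b,r0,r1):return P[ok&(P[...,2]>a)&(P[...,2]<b)&(rr>r0)&(rr<r1)]
    print(n)
    if n.endswith("3"):print(" collar",fit(sel(.066,.091,.0,.026),.018)," body",fit(sel(.099,.115,0,.02),.014))
    print(" stem",fit(sel(.004,.023,0,.0125),.0075)," cone/pin",sel(.026,.038,0,.01).mean(0).round(4))
    q=P[ok&(abs(P[...,2])<.004)&(rr<.029)];print(" flange bbox mid",(np.percentile(q[:,:2],[1,99],axis=0).mean(0)*1000).round(2),"hull circ",np.array(cv2.minEnclosingCircle((q[:,:2]*1000).astype(np.float32))[0]).round(2),len(q),q[:,2].mean().round(4))
E
```

```text
tcp rel [ 0.0018 -0.0002 -0.1005]
scene3
 collar (array([ 1.19, -0.11]), 380, 0.56)  body (array([1.03, 0.78]), 212, 1.01)
 stem (array([-0.5 , -1.55]), 117, 1.04)  cone/pin [ 0.002  -0.0019  0.0303]
 flange bbox mid [ 1.97 -1.93] hull circ [ 0.51 -2.85] 391 0.0008
top3
 collar (array([2.94, 2.18]), 147, 0.43)  body (array([3.14, 0.38]), 77, 0.86)
 stem (array([1.4 , 2.77]), 47, 0.88)  cone/pin [0.0021 0.0033 0.0287]
 flange bbox mid [1.84 2.4 ] hull circ [1.18 2.66] 273 -0.0005
scene2
 stem (array([-0.64, -1.76]), 115, 1.14)  cone/pin [ 0.0022 -0.0019  0.0301]
 flange bbox mid [ 1.41 -1.88] hull circ [ 0.71 -1.32] 386 0.0009
top2
 stem (array([1.17, 2.35]), 49, 0.82)  cone/pin [0.0022 0.0038 0.0304]
 flange bbox mid [1.74 2.27] hull circ [1.87 1.65] 277 -0.0006
```

```bash
python3 -m handwheel '[[0.15,-0.0015,-0.0006,0,0,0,0],[0.15,-0.0015,-0.0006,0.01,0,0,0],[0.15,-0.0015,-0.0006,0.02,0,0,0],[0.15,-0.0015,-0.0006,0.027,0,0,0],[0.15,-0.0015,-0.0006,0.034,0,0,0],[0.15,-0.0015,-0.0006,0.034,0,0,0]]'
python3 -c "
from h import *
from station import sensors
s=sensors.sense();print('rel',((s['tcp_pos']-N)@RT).round(4),'F tool',(RT.T@s['wrist_force']).round(2),s['moment'].round(2));delta(N+.039*A,RT)"
```

```text
time_s: 14.8
tcp_pos: [0.4466, 0.2814, 0.121]
ee_rot: [[0.883, -0.226, 0.411], [-0.205, -0.974, -0.096], [0.422, 0.001, -0.907]]
wrist_force: [1.0, -0.1, -1.0]
gripper_width: 0.314
gripper_force: 30.0
rel [-0.0005 -0.0003 -0.0657] F tool [ 0.48 -0.16  1.37] [0.22 1.17 0.01]
d [0.0005, 0.0002, 0.0267] rv [0.08, 0.03, -0.04]
```

```bash
python3 -m handwheel '[[0.15,0,0,0.005,0,0,0],[0.15,0,0,0.01,0,0,0],[0.15,0,0,0.014,0,0,0],[0.15,0,0,0.014,0,0,0]]'
python3 -c "
from h import *
from station import sensors
s=sensors.sense();print('rel',((s['tcp_pos']-N)@RT).round(4),'F tool',(RT.T@s['wrist_force']).round(2),s['moment'].round(2))"
```

```text
time_s: 15.2
tcp_pos: [0.4527, 0.28, 0.1086]
ee_rot: [[0.883, -0.227, 0.412], [-0.205, -0.974, -0.096], [0.423, 0.0, -0.906]]
wrist_force: [2.9, 0.0, -2.8]
gripper_width: 0.314
gripper_force: 30.0
rel [-0.     -0.0003 -0.0517] F tool [ 1.36 -0.7   3.77] [-0.01  0.31  0.02]
```

```bash
python3 -m handwheel '[[0.15,0,0,0.004,0,0,0],[0.15,0,0,0.008,0,0,0],[0.15,0,0,0.011,0,0,0],[0.15,0,0,0.013,0,0,0],[0.15,0,0,0.013,0,0,0],[0.15,0,0,0.013,0,0,0]]'
python3 -c "
from h import *
from station import sensors
s=sensors.sense();print('rel',((s['tcp_pos']-N)@RT).round(4),'F tool',(RT.T@s['wrist_force']).round(2),s['moment'].round(2))"
```

```text
time_s: 15.8
tcp_pos: [0.4578, 0.2794, 0.0975]
ee_rot: [[0.883, -0.226, 0.412], [-0.205, -0.974, -0.095], [0.423, -0.001, -0.906]]
wrist_force: [-3.9, -2.0, 7.5]
gripper_width: 0.313
gripper_force: 30.0
rel [-0.0001 -0.0009 -0.0395] F tool [ 0.17  2.8  -8.23] [-0.56  1.26 -0.39]
```

```bash
python3 -m handwheel '[[0.15,0,0,0.001,0,0,0],[0.15,0,0,0.002,0,0,0],[0.15,0,0,0.002,0,0,0],[0.15,0,0,0.002,0,0,0]]'
python3 -c "
from h import *
from station import sensors
s=sensors.sense();print('rel',((s['tcp_pos']-N)@RT).round(4),'F tool',(RT.T@s['wrist_force']).round(2),s['moment'].round(2))"
```

```text
time_s: 16.2
tcp_pos: [0.4583, 0.2794, 0.0975]
ee_rot: [[0.882, -0.224, 0.415], [-0.204, -0.975, -0.093], [0.425, -0.002, -0.905]]
wrist_force: [-17.9, -3.4, 22.8]
gripper_width: 0.313
gripper_force: 30.0
rel [ 0.0003 -0.0009 -0.0393] F tool [ -5.5    7.38 -27.72] [-1.63  3.17 -1.  ]
```

```bash
python3 -m handwheel '[[0.15,0,0.0008,-0.0005,0,0,0],[0.15,-0.0003,0.0008,-0.0005,0,0,0],[0.15,-0.0003,0.0008,-0.0005,0,0,0]]'
python3 - <<'E'
from h import *
from station import sensors,eyes
s=sensors.sense();print('rel',((s['tcp_pos']-N)@RT).round(4),'F tool',(RT.T@s['wrist_force']).round(2),s['moment'].round(2))
ims=[]
for n,(x,y,w) in(("scene",(440,250,100)),("top",(130,235,90))):
    c=eyes.capture(n);ims.append(cv2.resize(c["pixels"][y:y+w,x:x+w,::-1],(400,400),interpolation=cv2.INTER_CUBIC))
cv2.imwrite("pics/c4.png",np.hstack(ims))
E
```

```text
time_s: 16.5
tcp_pos: [0.4581, 0.2794, 0.0974]
ee_rot: [[0.882, -0.224, 0.415], [-0.204, -0.975, -0.093], [0.425, -0.003, -0.905]]
wrist_force: [-11.1, -1.8, 16.3]
gripper_width: 0.314
gripper_force: 30.0
rel [ 0.0001 -0.0009 -0.0394] F tool [ -2.59   4.24 -19.16] [-1.05  2.12 -0.63]
```

View pics/c4.png

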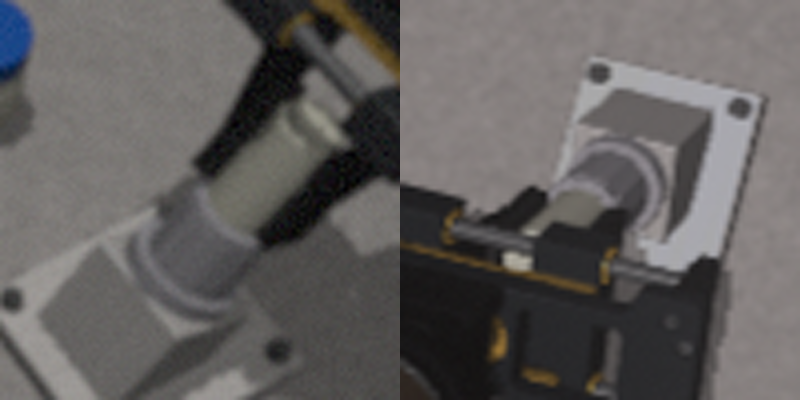

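The collar sits flush and square on the flange (scene crop around (190,265), top crop around (610,185)). Axial push is about 19 N. I'll check that it holds steady, then hand in.

```bash
python3 -m handwheel '[[0.15,0,0.0003,0,0,0,0],[0.15,0,0.0003,0,0,0,0],[0.15,0,0.0003,0,0,0,0],[0.15,0,0.0003,0,0,0,0],[0.15,0,0.0003,0,0,0,0],[0.15,0,0.0003,0,0,0,0]]'
python3 -c "
from h import *
from station import sensors,workorder
s=sensors.sense();r=(s['tcp_pos']-N)@RT;F=RT.T@s['wrist_force'];print('rel',r.round(4),'F tool',F.round(2))
if F[2]<-12 and r[2]>-.0402: print(workorder.finish_job())"
```

```text
time_s: 17.2
tcp_pos: [0.4581, 0.2793, 0.0974]
ee_rot: [[0.882, -0.224, 0.415], [-0.204, -0.975, -0.092], [0.425, -0.003, -0.905]]
wrist_force: [-10.5, -1.0, 15.2]
gripper_width: 0.313
gripper_force: 30.0
rel [ 0.0001 -0.0009 -0.0394] F tool [ -2.66   3.33 -18.  ]
the job is handed in; nothing more can be done
None
```

The job is handed in: the cap is in the basket, and the cartridge is seated on the nipple's flange, still gripped and pressed home with about 18 N at 17.2 s; no pin or catch reading was available to confirm it directly.

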